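# Switch on the supply rails of a test board in order

## Robot

A 7-joint arm with a two-finger parallel gripper is mounted at the origin on the work surface. World frame = base frame: x ahead of the robot, y to its left, z up, the work surface at z = 0. Lengths are in m, angles in rad, forces in N, time in s.
With the tool pointing down it reaches from about 0.35 to 0.9 m from the base axis. Payload 19.9 kg.
Tool frame: the origin (TCP) lies at the very end of the fingers, on their centre line; the grasp point (between the pads) lies 19 mm behind it (grasp_offset is the distance from the TCP to the grasp point, in m); z points along the fingers, y is the line along which they close (so a half turn about z gives the same grasp; the last joint's range is limited). The gripper opens to 94 mm and grips with 3 to 60 N. Pads are 16 mm wide; open, the fingers measure 119 mm over their backs; the gripper's body (75 mm by 177 mm) begins 78 mm behind the grasp point.
Start: joints at [1.208, 0.417, -0.01, 1.614, 0.005, 1.111, -0.053], TCP at [0.198, -0.593, 0.205] pointing down, gripper open.
Joint ranges: [-2.81, 2.81], [-0.39, 2.02], [-1.27, 1.25], [0.06, 2.57], [-1.19, 4.33], [0.19, 2], [-2.82, 2.82]. Speed limits (rad/s): [1.89, 1.89, 2.39, 2.39, 3.01, 3.01, 3.01].

## Interface

Orientations are given as a 3x3 rotation matrix whose columns are the frame's x, y, z axes.
In Python, from station import get_state, get_image, camera_model, job_done, grasp_offset gives the robot as it stands.
- The arm moves only by the tool move_arm, never from a script. Its argument "moves" is a list that holds one entry, the list of rows, each a list of 7 numbers: the turn, a rotation vector about the tool's x, y, z in degrees, then the shift along the tool's x, y, z in cm, then the finger opening in cm, from 0 to 9.4. A call has exactly 10 rows; each row is the pose to reach, as a shift and turn from the pose commanded when the call began, along the tool's axes at that moment; what a row does not reach only later rows make up. A row lasts 1/8 s, in which the tool goes at most 62.5 mm and 10.7 degrees, less where a joint would pass 70% of its speed; a pose out of reach is approached as far as the arm can. A call with a gripper value outside its range is refused whole. The fingers move at their own pace and stop on an object; the grip force is fixed at half the most. Time passes only in rows, so rows that repeat a pose let the fingers close, or fill a call up. It gives the time, the measured TCP pose, the force, the opening and the grip force at its end, in the units of the state.
- get_state(): the state, without advancing time (a new reading comes with each control period).
- get_image(name): name is "side" or "top" or "wrist"; returns the picture (420x560x3 uint8, blue, green, red); there is no depth.
- camera_model(name): a dict with "mtx" (3x3 intrinsics, pixels), "pose" (4x4, takes a point from camera to world coordinates). Camera axes: x right, y down, z forward; pixel columns grow to the right and rows downward; lengths in m; the calibration is good to about 2 mm. A picture is of the moment at which its call begins: read the wrist's pose just before it. camera_model takes no time and is no camera call; for the wrist camera it gives the pose at the moment of the call.
- job_done(): hands the job in; it is judged then, once.
The state is a dict: "time_s": time; "joint_pos": joint angles; "joint_vel": joint speeds; "joint_efforts": joint torques, N m; "ee_pos": TCP position; "tcp_rot": TCP orientation; "force": force on the tool from outside, world axes, zero at the start; "moment": the same for the moment, N m; "grip_width": finger opening in m; "finger_force": force on a finger pad.
Only numpy, scipy, OpenCV 4.12 (cv2) and the standard library are available. Lean on these libraries where they do the work, as an engineer would, in place of code of your own. Each camera call takes 0.05 s, during which the arm holds its last target. There are 200 camera calls.

## Task

Power up the test board: with a fingertip, lightly press in the green cap, then the yellow cap, then the red cap, each until its switch stays down, and leave the blue one up. Do not lift or pull out the switch modules, and leave everything else lying where it is.

Things in the scene. Friction and masses are not known exactly. Their poses are not given: they have to be found in the camera images.
- carrier: fixed carrier board, 190 mm (its x) by 250 mm (its y), dark green circuit board on an aluminium plate; origin at the centre of its underside on the bench, z up; its top face is 18 mm above the bench, with four square white sockets (rims 6 mm high) centred at x = +-48 mm, y = +-70 mm. The four switch modules stand in the sockets in any arrangement
- module_green: black plug-in switch module with a green band and a round green cap, 40 x 40 mm, 26 mm high without the cap; stands loose in a socket; origin at the centre of its underside, z up
- green_top (a point): centre of the upper face of the green cap, a mushroom 28 mm across, 7 mm thick, on a steel stem; 27 mm above the housing when off (71 mm above the bench); moves with the cap. The cap has a cushion spring, 1 N per mm with 12 mm of give: a press first gives about 2.5 mm, then the stem goes in 6 mm, then the spring gives on up to 12 N; let go, the cap stays down with the stem
- key_green (a joint): how far the green cap's stem is pressed in, metres: 0 out (off), 0.006 at its stop; it slides straight down against about 2.5 N of friction and stays where it is left; the switch is on from 0.003.
- module_yellow: black plug-in switch module with a yellow band and a round yellow cap, 40 x 40 mm, 26 mm high without the cap; stands loose in a socket; origin at the centre of its underside, z up
- yellow_top (a point): centre of the upper face of the yellow cap, a mushroom 28 mm across, 7 mm thick, on a steel stem; 27 mm above the housing when off (71 mm above the bench); moves with the cap. The cap has a cushion spring, 1 N per mm with 12 mm of give: a press first gives about 2.5 mm, then the stem goes in 6 mm, then the spring gives on up to 12 N; let go, the cap stays down with the stem
- key_yellow (a joint): how far the yellow cap's stem is pressed in, metres: 0 out (off), 0.006 at its stop; it slides straight down against about 2.5 N of friction and stays where it is left; the switch is on from 0.003.
- module_red: black plug-in switch module with a red band and a round red cap, 40 x 40 mm, 26 mm high without the cap; stands loose in a socket; origin at the centre of its underside, z up
- red_top (a point): centre of the upper face of the red cap, a mushroom 28 mm across, 7 mm thick, on a steel stem; 27 mm above the housing when off (71 mm above the bench); moves with the cap. The cap has a cushion spring, 1 N per mm with 12 mm of give: a press first gives about 2.5 mm, then the stem goes in 6 mm, then the spring gives on up to 12 N; let go, the cap stays down with the stem
- key_red (a joint): how far the red cap's stem is pressed in, metres: 0 out (off), 0.006 at its stop; it slides straight down against about 2.5 N of friction and stays where it is left; the switch is on from 0.003.
- module_blue: black plug-in switch module with a blue band and a round blue cap, 40 x 40 mm, 26 mm high without the cap; stands loose in a socket; origin at the centre of its underside, z up
- blue_top (a point): centre of the upper face of the blue cap, a mushroom 28 mm across, 7 mm thick, on a steel stem; 27 mm above the housing when off (71 mm above the bench); moves with the cap. The cap has a cushion spring, 1 N per mm with 12 mm of give: a press first gives about 2.5 mm, then the stem goes in 6 mm, then the spring gives on up to 12 N; let go, the cap stays down with the stem
- key_blue (a joint): how far the blue cap's stem is pressed in, metres: 0 out (off), 0.006 at its stop; it slides straight down against about 2.5 N of friction and stays where it is left; the switch is on from 0.003.
- heatsink: loose aluminium finned heatsink, 30 x 30 x 22 mm, in the middle of the carrier between the sockets; origin under its centre
- capacitor: loose upright black capacitor can, 22 mm across, 30 mm high, on the carrier between two sockets; origin under its centre
- marker: loose black and grey marker pen, 130 mm long, 15 mm thick, lying along its x on the bench on the robot's side of the carrier; origin at mid-length on its underside
- screwdriver: loose orange-handled screwdriver, 180 mm long, 24 mm thick, lying along its x on the bench to the left of the carrier; origin about mid-length on its underside
- cutters: loose red-handled side cutters, 130 mm long, 45 mm wide, 12 mm high, on the bench to the right of the carrier; origin at the pivot on the underside
- spool: loose grey metal spool, 56 mm across, 38 mm high, standing on the bench beyond the carrier; origin under its centre
There are look-alikes about, which are no part of the job. Leave any purple look-alike of the module_yellow alone. What is shaped like the module_red but turquoise is not meant.

How it is judged:
By the outcome, as a careful person would: the job done as asked, in the order asked, and still so for the second after the job is handed in, with the robot touching nothing.
It also fails if it takes over 45 s, if anything falls off the work surface, if the arm or the gripper's body presses on something with over 40 N, if the wrist force passes 120 N, or if a joint passes its speed limit or range.

## Working session

There is one attempt and no reset: what is moved stays moved. The work goes in short steps, Python scripts to look and compute and a tool call to move; the robot and the scene stay as the last step left them, time stands still between calls to the robot, and variables do not carry over. Pictures are saved under pics/ and viewed, at most 10 in all, crops included, and the job is handed in when it is done.

Besides the shell and the picture viewer there is one more tool, called after "Emit:" as name(argument=value, ...), one argument or row to a line, values as JSON. move_arm: Moves the arm, as the interface text tells. Its arguments: {"type":"object","properties":{"moves":{"type":"array","items":{"type":"array","items":{"type":"array","items":{"type":"number"}}}}},"required":["moves"]}

```bash
mkdir -p pics
python3 - <<'E'
from station import *
import cv2,numpy as np
s=get_state(); print(s['time_s'],s['ee_pos'],s['tcp_rot'],s['force'],grasp_offset)
for n in('top','side'):
    im=get_image(n); cv2.imwrite(f'pics/{n}0.png',im)
    m=camera_model(n); print(n,np.round(m['mtx'],1).tolist(),np.round(m['pose'],3).tolist())
E
```

```text
0.0 [ 0.19754649 -0.5925546   0.20481935] [[ 9.48665041e-01  3.16282193e-01 -4.62882387e-04]
 [ 3.16282522e-01 -9.48664365e-01  1.13546977e-03]
 [-7.99911579e-05 -1.22358208e-03 -9.99999248e-01]] [ 0.27426695 -0.52271069 -0.0799832 ] 0.0188
top [[517.8, 0.0, 282.4], [0.0, 517.8, 200.1], [0.0, 0.0, 1.0]] [[-0.004, -0.99, 0.144, 0.404], [-1.0, 0.006, 0.008, 0.014], [-0.009, -0.144, -0.99, 0.966], [0.0, 0.0, 0.0, 1.0]]
side [[390.3, 0.0, 278.3], [0.0, 390.3, 207.4], [0.0, 0.0, 1.0]] [[-0.724, -0.433, 0.537, 0.208], [-0.689, 0.475, -0.546, 0.393], [-0.018, -0.766, -0.643, 0.511], [0.0, 0.0, 0.0, 1.0]]
```

View pics/top0.png

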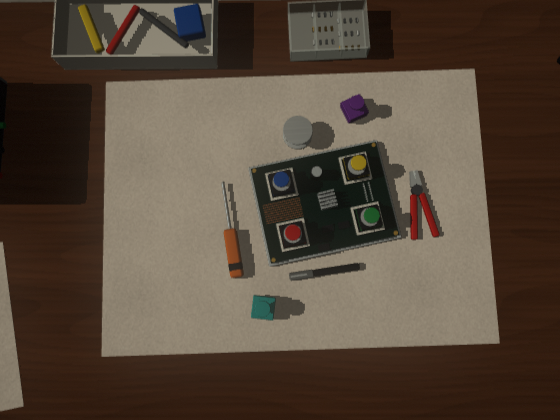

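View pics/side0.png

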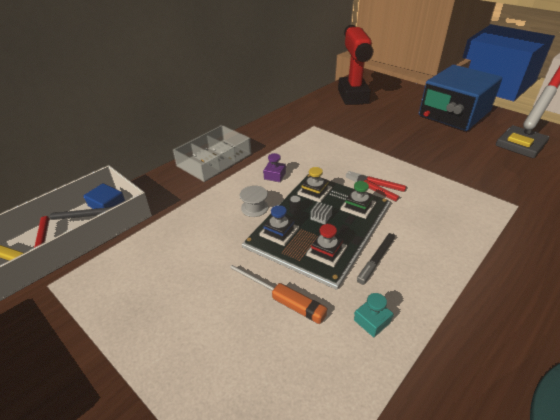

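Candidates at top-view pixels:
- **Caps on the carrier:** green (371,215), yellow (358,163), red (293,233) and blue (282,181).
- **Look-alikes off the carrier:** purple (354,108) and turquoise (264,307). Both are single-coloured and not in sockets, so I leave them alone.

The carrier modules fit the description because they have black housings and stand in sockets. Next I measure the caps and confirm this in an enlarged crop.

```bash
cat > h.py <<'E'
from station import *
import cv2,numpy as np
HUE={'green':(50,80),'yellow':(20,33),'red':(172,6),'blue':(105,125)}
def ray(m,uv):
    d=m['pose'][:3,:3]@np.linalg.inv(m['mtx'])@np.array([*uv,1.]); return np.array(m['pose'])[:3,3],d
def plane(m,uv,z):
    o,d=ray(m,uv); return o+d*(z-o[2])/d[2]
def proj(m,p):
    P=np.linalg.inv(m['pose']); q=np.array(m['mtx'])@(P[:3,:3]@p+P[:3,3]); return q[:2]/q[2]
def blob(im,c,near,R=25):
    hsv=cv2.cvtColor(im,cv2.COLOR_BGR2HSV); H,S,V=cv2.split(hsv); a,b=HUE[c]
    h=((H>=a)&(H<=b)) if a<b else ((H>=a)|(H<=b))
    k=(h&(S>130)&(V>60)).astype(np.uint8)
    w=np.zeros_like(k); cv2.circle(w,tuple(int(x) for x in near),R,1,-1)
    n,l,st,ce=cv2.connectedComponentsWithStats(k*w)
    i=1+np.argmax(st[1:,4]); return ce[i],st[i]
E
python3 - <<'E'
from h import *
t=cv2.imread('pics/top0.png'); s=cv2.imread('pics/side0.png')
mt,ms=camera_model('top'),camera_model('side')
T=dict(green=(371,215),yellow=(358,163),red=(293,233),blue=(282,181))
S=dict(green=(361,188),yellow=(316,174),red=(328,232),blue=(279,213))
st=get_state();R=np.array(st['tcp_rot']);P={}
for c in T:
    a,sa=blob(t,c,T[c],15); b,sb=blob(s,c,S[c],12)
    p=plane(mt,a,.068); P[c]=p
    o1,d1=ray(mt,a);o2,d2=ray(ms,b)
    k=np.linalg.lstsq(np.c_[d1,-d2],o2-o1,rcond=None)[0]
    x1,x2=o1+k[0]*d1,o2+k[1]*d2
    print(c,a.round(1),sa[2:],b.round(1),sb[2:],'plane',p.round(4),'tri',((x1+x2)/2).round(4),'gap',np.linalg.norm(x1-x2).round(4))
print({(i,j):np.linalg.norm(P[i]-P[j]).round(4) for i in P for j in P if i<j})
cv2.imwrite('pics/crop.png',cv2.resize(t[90:330,230:450],None,fx=2.5,fy=2.5,interpolation=cv2.INTER_CUBIC))
E
```

```text
Traceback (most recent call last):
  File "h.py", line 16, in blob
    i=1+np.argmax(st[1:,4]); return ce[i],st[i]
        ~~~~~~~~~^^^^^^^^^^
ValueError: attempt to get argmax of an empty sequence
```

```bash
sed -i "s/'green':(50,80)/'green':(48,82)/; s/(S>130)&(V>60)/(S>100)\&(V>55)/" h.py
cat > m.py <<'E'
from h import *
t=cv2.imread('pics/top0.png'); s=cv2.imread('pics/side0.png')
cv2.imwrite('pics/crop.png',cv2.resize(t[90:330,230:450],None,fx=2.5,fy=2.5,interpolation=cv2.INTER_CUBIC))
mt,ms=camera_model('top'),camera_model('side')
T=dict(green=(371,215),yellow=(358,163),red=(293,233),blue=(282,181))
S=dict(green=(361,188),yellow=(316,174),red=(328,232),blue=(279,213))
for n,I,D in(('t',t,T),('s',s,S)):
    for c in D: print(n,c,cv2.cvtColor(I,cv2.COLOR_BGR2HSV)[D[c][1],D[c][0]])
P={}
for c in T:
    a,sa=blob(t,c,T[c],15); b,sb=blob(s,c,S[c],12)
    p=plane(mt,a,.068); P[c]=p
    o1,d1=ray(mt,a);o2,d2=ray(ms,b)
    k=np.linalg.lstsq(np.c_[d1,-d2],o2-o1,rcond=None)[0]
    x1,x2=o1+k[0]*d1,o2+k[1]*d2
    print(c,a.round(1),sa[2:],b.round(1),sb[2:],'plane',p.round(4),'tri',((x1+x2)/2).round(4),'gap',np.linalg.norm(x1-x2).round(4))
print({(i,j):np.linalg.norm(P[i]-P[j]).round(4) for i in P for j in P if i<j})
E
python3 m.py
```

```text
t green [ 65 161  84]
t yellow [ 24 206 136]
t red [  2 199 118]
t blue [110 160  89]
s green [ 62 123 114]
s yellow [ 22 174 190]
s red [  1 188 153]
s blue [111 141 116]
green [371.4 214.9] [ 16  15 188] [360.6 186.2] [ 13  11 105] plane [ 0.5072 -0.1334  0.068 ] tri [ 0.5073 -0.1337  0.0666] gap 0.0003
yellow [358.  162.2] [ 15  16 195] [315.2 171.6] [ 14  10 117] plane [ 0.6012 -0.1126  0.068 ] tri [ 0.601 -0.113  0.067] gap 0.001
red [292.4 231.8] [ 16  17 204] [327.6 230.3] [ 18  15 207] plane [0.4785 0.0043 0.068 ] tri [0.4781 0.004  0.0672] gap 0.001
blue [280.8 178.7] [ 15  15 180] [278.2 211.2] [ 14  12 138] plane [0.5723 0.0241 0.068 ] tri [0.572  0.0237 0.067 ] gap 0.0012
{('green', 'yellow'): np.float64(0.0962), ('green', 'red'): np.float64(0.1407), ('red', 'yellow'): np.float64(0.1694), ('blue', 'green'): np.float64(0.1704), ('blue', 'yellow'): np.float64(0.1397), ('blue', 'red'): np.float64(0.0959)}
```

View pics/crop.png

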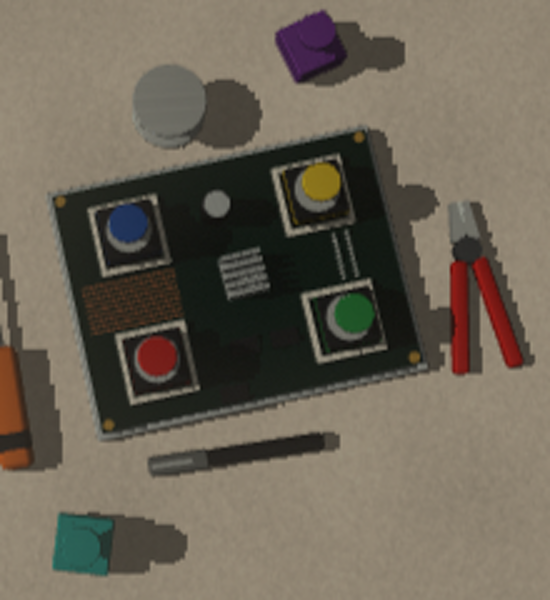

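The crop confirms it: the four black modules with green, yellow, red and blue caps stand in the sockets. The 96 x 140 mm spacing matches the sockets and the cap tops sit at about 71 mm. The solid purple and turquoise decoys lie off the board. Next I close the fingers and travel above green.

Emit:
move_arm(
  moves=[
    [[0, 0, 0, 5, -4, 0, 0], [0, 0, 0, 10, -7.7, 1, 0], [0, 0, 0, 15, -11.5, 2, 0], [0, 0, 0, 20, -15.4, 3, 0], [0, 0, 0, 25, -19.2, 4, 0], [0, 0, 0, 30, -23, 5, 0], [0, 0, 0, 35, -27, 6, 0], [0, 0, 0, 40, -31, 6, 0], [0, 0, 0, 43.9, -33.8, 6, 0], [0, 0, 0, 43.9, -33.8, 6, 0]],
  ],
)

```text
time_s: 1.35
ee_pos: [0.509, -0.1291, 0.1452]
tcp_rot: [[0.947, 0.322, 0.0], [0.322, -0.947, 0.002], [0.001, -0.001, -1.0]]
force: [0.0, -0.6, -0.0]
grip_width: 0.0005
finger_force: 0.0
```

Run:
```python
from h import *
m=camera_model('wrist'); im=get_image('wrist'); cv2.imwrite('pics/w1.png',im)
s=get_state(); R=np.array(s['tcp_rot']); print(s['ee_pos'],np.round(s['force'],2),np.abs(s['joint_vel']).max())
print('tcp px',proj(m,np.array([.5072,-.1334,.068])))
print('delta tool cm',(R.T@(np.array([.5072,-.1336,.071])-s['ee_pos'])*100).round(2))
```

```text
[ 0.5077201  -0.13164222  0.14508024] [-0.06 -0.07  0.57] 0.04492059330085935
tcp px [285.89180563 222.51409593]
delta tool cm [-0.11  0.17  7.41]
```

View pics/w1.png

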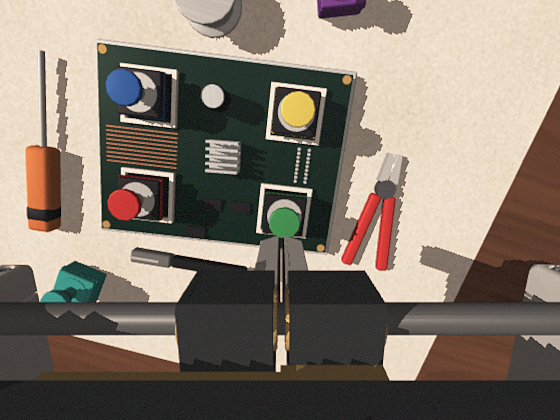

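The green cap is at (285,222) in the wrist view and the projection of my measurement gives (286,222), so they agree. I press to about 10.5 mm below the cap top.

Emit:
move_arm(
  moves=[
    [[0, 0, 0, 0, 0, 3, 0], [0, 0, 0, 0, 0, 5, 0], [0, 0, 0, 0, 0, 6.5, 0], [0, 0, 0, 0, 0, 7.2, 0], [0, 0, 0, 0, 0, 7.5, 0], [0, 0, 0, 0, 0, 7.8, 0], [0, 0, 0, 0, 0, 8.1, 0], [0, 0, 0, 0, 0, 8.4, 0], [0, 0, 0, 0, 0, 8.4, 0], [0, 0, 0, 0, 0, 8.4, 0]],
  ],
)

```text
time_s: 2.65
ee_pos: [0.5073, -0.1335, 0.0616]
tcp_rot: [[0.949, 0.316, 0.0], [0.316, -0.949, -0.0], [0.0, 0.0, -1.0]]
force: [-1.2, -2.4, 4.6]
grip_width: 0.0
finger_force: 1.8
```

Emit:
move_arm(
  moves=[
    [[0, 0, 0, 0, 0, 0.2, 0], [0, 0, 0, 0, 0, 0.2, 0], [0, 0, 0, 0, 0, 0.2, 0], [0, 0, 0, 0, 0, 0, 0], [0, 0, 0, 0, 0, -0.8, 0], [0, 0, 0, 0, 0, -2, 0], [0, 0, 0, 0, 0, -4, 0], [0, 0, 0, 0, 0, -6, 0], [0, 0, 0, 0, 0, -6, 0], [0, 0, 0, 0, 0, -6, 0]],
  ],
)

```text
time_s: 3.9
ee_pos: [0.507, -0.1333, 0.1212]
tcp_rot: [[0.949, 0.316, -0.0], [0.316, -0.949, 0.0], [-0.0, -0.0, -1.0]]
force: [0.0, -0.4, -0.4]
grip_width: 0.0008
finger_force: 0.0
```

Run:
```python
from h import *
m=camera_model('side'); im=get_image('side'); cv2.imwrite('pics/s1.png',im); old=cv2.imread('pics/side0.png')
for c,q in dict(green=(361,188),yellow=(316,174),red=(328,232),blue=(279,213)).items():
    print(c,blob(old,c,q,12),blob(im,c,q,12))
print('1mm px',proj(m,np.array([.507,-.1335,.071]))-proj(m,np.array([.507,-.1335,.065])))
s=get_state();R=np.array(s['tcp_rot']);print(s['ee_pos'],np.round(s['force'],2))
print('to yellow',(R.T@(np.array([.6012,-.1128,.071])-s['ee_pos'])*100).round(2))
cv2.imwrite('pics/s1c.png',np.hstack([cv2.resize(i[150:280,240:400],None,fx=2.5,fy=2.5) for i in(old,im)]))
```

```text
green (array([360.58095238, 186.16190476]), array([355, 181,  13,  11, 105], dtype=int32)) (array([360.07843137, 188.64705882]), array([354, 184,  13,  10, 102], dtype=int32))
yellow (array([315.17094017, 171.58119658]), array([309, 167,  14,  10, 117], dtype=int32)) (array([315.06837607, 171.58974359]), array([309, 167,  14,  10, 117], dtype=int32))
red (array([327.64251208, 230.30434783]), array([319, 223,  18,  15, 207], dtype=int32)) (array([327.58252427, 230.34466019]), array([319, 223,  18,  15, 206], dtype=int32))
blue (array([278.2173913 , 211.15217391]), array([272, 206,  14,  12, 138], dtype=int32)) (array([278.27536232, 211.13043478]), array([272, 206,  14,  12, 138], dtype=int32))
1mm px [ 0.37393308 -2.55872606]
[ 0.50684329 -0.13326394  0.12093387] [-0.02 -0.17 -0.43]
to yellow [9.6  1.05 4.99]
```

View pics/s1c.png

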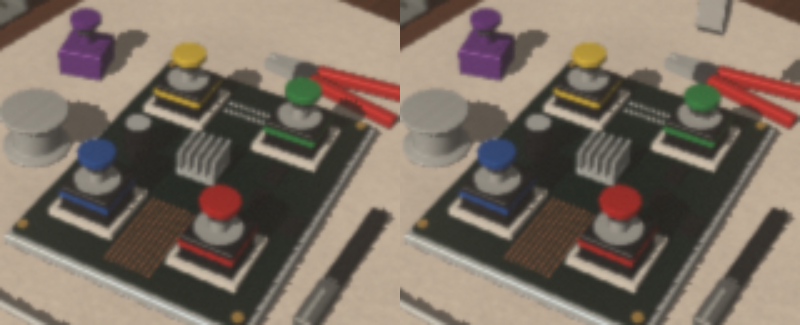

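The crop shows the green cap about 2.5 px lower, which is the full 6 mm, with the module seated and the others unchanged. Next is yellow.

Emit:
move_arm(
  moves=[
    [[0, 0, 0, 4, 0.4, 0, 0], [0, 0, 0, 8, 0.9, 0, 0], [0, 0, 0, 9.6, 1.05, 0, 0], [0, 0, 0, 9.6, 1.05, 0, 0], [0, 0, 0, 9.6, 1.05, 2, 0], [0, 0, 0, 9.6, 1.05, 3.5, 0], [0, 0, 0, 9.6, 1.05, 4.4, 0], [0, 0, 0, 9.6, 1.05, 4.8, 0], [0, 0, 0, 9.6, 1.05, 5.1, 0], [0, 0, 0, 9.6, 1.05, 5.4, 0]],
  ],
)

```text
time_s: 5.2
ee_pos: [0.6018, -0.1131, 0.0677]
tcp_rot: [[0.949, 0.316, 0.0], [0.316, -0.949, -0.0], [0.0, 0.0, -1.0]]
force: [-0.9, 0.4, 2.7]
grip_width: 0.0004
finger_force: 1.2
```

Emit:
move_arm(
  moves=[
    [[0, 0, 0, 0, 0, 0.3, 0], [0, 0, 0, 0, 0, 0.6, 0], [0, 0, 0, 0, 0, 0.8, 0], [0, 0, 0, 0, 0, 0.8, 0], [0, 0, 0, 0, 0, 0.8, 0], [0, 0, 0, 0, 0, 0.3, 0], [0, 0, 0, 0, 0, -0.6, 0], [0, 0, 0, 0, 0, -2.4, 0], [0, 0, 0, 0, 0, -5.4, 0], [0, 0, 0, 0, 0, -5.4, 0]],
  ],
)

```text
time_s: 6.45
ee_pos: [0.603, -0.1131, 0.1246]
tcp_rot: [[0.949, 0.316, 0.004], [0.316, -0.949, -0.001], [0.004, 0.002, -1.0]]
force: [0.6, -0.5, 0.9]
grip_width: 0.0007
finger_force: 0.0
```

Run:
```python
from h import *
im=get_image('side'); cv2.imwrite('pics/s2.png',im); old=cv2.imread('pics/side0.png')
for c,q in dict(green=(361,188),yellow=(316,174),red=(328,232),blue=(279,213)).items():
    print(c,blob(im,c,q,12)[0]-blob(old,c,q,12)[0])
s=get_state();R=np.array(s['tcp_rot']);print(s['ee_pos'],np.round(s['force'],2))
print('to red',(R.T@(np.array([.4783,.0042,.071])-s['ee_pos'])*100).round(2))
```

```text
green [-0.44761905  2.4952381 ]
yellow [-0.32348254  2.63066783]
red [-0.05797101  0.00483092]
blue [ 0.00319693 -0.08599744]
[ 0.60227749 -0.11310844  0.12311649] [-0.37 -0.02 -0.47]
to red [ -8.06 -15.06   5.18]
```

Yellow also went fully down (2.6 px). Next is red.

Emit:
move_arm(
  moves=[
    [[0, 0, 0, -2, -4, 0, 0], [0, 0, 0, -4.5, -8.5, 0, 0], [0, 0, 0, -6.5, -12.5, 0, 0], [0, 0, 0, -8, -15, 0, 0], [0, 0, 0, -8, -15, 0, 0], [0, 0, 0, -8, -15, 1, 0], [0, 0, 0, -8, -15, 2.5, 0], [0, 0, 0, -8, -15, 3.8, 0], [0, 0, 0, -8, -15, 4.5, 0], [0, 0, 0, -8, -15, 4.8, 0]],
  ],
)

```text
time_s: 7.75
ee_pos: [0.4781, 0.004, 0.0728]
tcp_rot: [[0.949, 0.316, -0.001], [0.316, -0.949, 0.0], [-0.001, -0.0, -1.0]]
force: [-0.2, 0.7, 0.1]
grip_width: -0.0002
finger_force: 0.0
```

Emit:
move_arm(
  moves=[
    [[0, 0, 0, 0, 0, 0.3, 0], [0, 0, 0, 0, 0, 0.6, 0], [0, 0, 0, 0, 0, 0.9, 0], [0, 0, 0, 0, 0, 1.2, 0], [0, 0, 0, 0, 0, 1.4, 0], [0, 0, 0, 0, 0, 1.4, 0], [0, 0, 0, 0, 0, 1.4, 0], [0, 0, 0, 0, 0, 0.9, 0], [0, 0, 0, 0, 0, 0, 0], [0, 0, 0, 0, 0, -2, 0]],
  ],
)

```text
time_s: 9.0
ee_pos: [0.4777, 0.004, 0.0937]
tcp_rot: [[0.949, 0.316, -0.002], [0.316, -0.949, 0.0], [-0.001, -0.001, -1.0]]
force: [-0.4, -1.1, -0.1]
grip_width: 0.0006
finger_force: 0.0
```

Emit:
move_arm(
  moves=[
    [[0, 0, 0, 0, 0, -3, 0], [0, 0, 0, 0, 0, -6, 0], [0, 0, 0, 0, 0, -10, 0], [0, 0, 0, 0, 0, -10, 0], [0, 0, 0, 0, 0, -10, 0], [0, 0, 0, 0, 0, -10, 0], [0, 0, 0, 0, 0, -10, 0], [0, 0, 0, 0, 0, -10, 0], [0, 0, 0, 0, 0, -10, 0], [0, 0, 0, 0, 0, -10, 0]],
  ],
)

```text
time_s: 10.25
ee_pos: [0.4783, 0.004, 0.1934]
tcp_rot: [[0.949, 0.316, -0.0], [0.316, -0.949, 0.0], [-0.0, -0.0, -1.0]]
force: [-0.8, 0.1, 0.4]
grip_width: 0.0003
finger_force: 0.0
```

Run:
```python
from h import *
im=get_image('side'); cv2.imwrite('pics/s3.png',im); old=cv2.imread('pics/side0.png')
for c,q in dict(green=(361,188),yellow=(316,174),red=(328,232),blue=(279,213)).items():
    print(c,blob(im,c,q,12)[0]-blob(old,c,q,12)[0])
s=get_state();print(s['time_s'],s['ee_pos'],np.round(s['force'],2),np.abs(s['joint_vel']).max())
```

```text
green [-0.43532131  2.47887194]
yellow [-0.38461538  2.64102564]
red [-0.25016758  2.52340337]
blue [-0.03623188 -0.02173913]
10.3 [0.47827743 0.00401005 0.19340907] [ 0.39 -0.11  0.38] 0.0015813156056718807
```

View pics/s3.png

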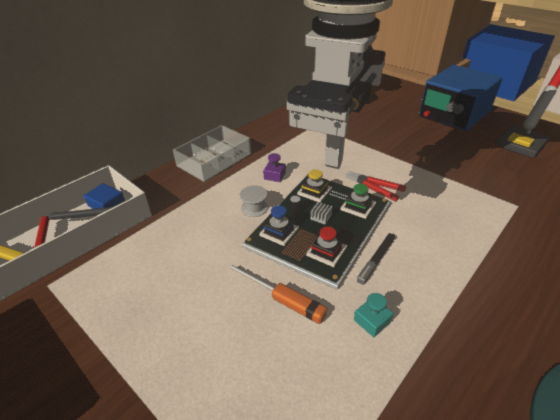

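The side view shows red at (328,234), yellow, green and blue all in their sockets, with nothing else moved. I check red's travel against its own image scale before handing in.

Run:
```python
from h import *
m=camera_model('side'); a,b=cv2.imread('pics/side0.png'),cv2.imread('pics/s3.png')
p=np.array([.4783,.0042,.071]); print('6mm px',proj(m,p-[0,0,.006])-proj(m,p))
for r in (10,12,14): print(r,blob(a,'red',(328,232),r),blob(b,'red',(328,234),r))
g=[cv2.cvtColor(i,cv2.COLOR_BGR2GRAY)[218:246,315:341].astype(np.float32) for i in(a,b)]
```

```text
6mm px [-0.22608183  2.65399796]
10 (array([327.64251208, 230.30434783]), array([319, 223,  18,  15, 207], dtype=int32)) (array([327.3923445, 232.8277512]), array([319, 226,  18,  15, 209], dtype=int32))
12 (array([327.64251208, 230.30434783]), array([319, 223,  18,  15, 207], dtype=int32)) (array([327.3923445, 232.8277512]), array([319, 226,  18,  15, 209], dtype=int32))
14 (array([327.64251208, 230.30434783]), array([319, 223,  18,  15, 207], dtype=int32)) (array([327.3923445, 232.8277512]), array([319, 226,  18,  15, 209], dtype=int32))
```

Red moved 2.5 px against 2.65 px for 6 mm, so it is fully in. Handing in.

```bash
python3 -c "
from station import *
print(job_done())"
```

```text
the job is handed in; nothing more can be done
None
```

I pressed green, then yellow, then red fully down (about 6 mm each by the side camera), left blue up and everything else where it lay, and handed the job in at about 10 s.

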